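# Hang the lens gauge on its stud and lock it in

## Robot

A 7-joint arm with a two-finger parallel gripper is mounted at the origin on a cart in front of the work surface, level with it; the furniture and walls round the work are solid. World frame = base frame: x ahead of the robot, y to its left, z up, the work surface at z = 0. Lengths are in m, angles in rad, forces in N, time in s.
With the tool pointing down it reaches from about 0.4 to 0.85 m from the base axis. Payload 4.5 kg.
Tool frame: the origin (TCP) lies between the finger pads; the fingertips stand r.finger_overhang ahead of it and the grasp point (between the pads) lies 8 mm behind it (r.finger_overhang is the distance from the TCP to the fingertips, in m); z points along the fingers, x is the direction in which the jaws open and shut, and the axes are right-handed (so a half turn about z gives the same grasp; the last joint's range is limited). The gripper opens to 88 mm and grips with 3 to 60 N. Pads are 18 mm wide; open, the fingers measure 123 mm over their backs; the gripper's body (75 mm by 187 mm) begins 45 mm behind the grasp point.
Start: joints at [-1.277, 0.689, -0.195, 1.565, 0.157, 0.902, -0.215], TCP at [0.161, 0.604, 0.25] pointing down, gripper open.
Joint ranges: [-3.01, 3.01], [-0.46, 2.08], [-1.47, 1.51], [0.13, 2.56], [-1, 4.14], [0.04, 2.09], [-2.66, 2.66]. Speed limits (rad/s): [2.57, 2.57, 3.14, 3.14, 3.14, 3.14, 3.14].

## Interface

Orientations are given as a unit quaternion [x, y, z, w].
In Python, from plant import r gives the robot as it stands.
- The arm moves only by the tool move_arm, never from a script. Its argument "targets" is a list that holds one entry, the list of rows, each a list of 7 numbers: the turn, a rotation vector about the world's x, y, z in rad, then the shift along the world's x, y, z in m, then the opening, from 0 (shut) to 1 (fully open). A call has 1 to 5 rows; each row shifts and turns the pose as measured when the row begins; what a row does not reach is not made up. A row lasts 1/10 s, in which the tool goes at most 50 mm and 8.59 degrees, less where a joint would pass 70% of its speed; a pose out of reach is approached as far as the arm can. A call with a gripper value outside its range is refused whole. The fingers move at their own pace and stop on an object; "force" is the grip in N (left out, the last holds). Time passes only in rows, so rows that do not move let the fingers close. It gives the time, the measured TCP pose, the force and the opening at its end, in the units of the state.
- r.get_state(): the state, without advancing time (a new reading comes with each control period).
- r.snapshot(name): name is "scene" or "top" or "wrist"; returns a dict with "frame" (400x640x3 uint8, red, green, blue), "K" (3x3 intrinsics, pixels), "T" (4x4, takes a point from camera to world coordinates). Camera axes: x right, y up, looking along -z (the intrinsics and any distortion apply to the point x, -y, -z); pixel columns grow to the right and rows downward; lengths in m; the calibration is good to about 2 mm. The wrist camera is an equidistant fisheye: a pixel r from the principal point sees the ray r / f radians off the axis. A picture is of the moment at which its call begins. There is no depth.
- r.finish_job(): hands the job in, once; it reports no verdict.
Trained networks look in a picture, given as the dict that the camera call returned (one of the last four; its "shot" number tells which), for a name from the list of things; names that differ only in an ending like _2 or _b are one class to them, and where a whole thing is asked for, a point or a joint stands for the part that bears it (a point fixed in the world has none). Each returns a list of dicts, best first, with "score" (0 to 1); they miss things now and then, are a little off and sometimes report something else, mostly with a low value. They report only what shows in the picture. A call takes as long as a camera call.
- r.find_in(picture, query): "centre" ([row, column] in pixels, amid what is visible of it).
The state is a dict: "clock": time; "q": joint angles; "qd": joint speeds; "joint_torque": joint torques, N m; "tool_pos": TCP position; "eef_rot": TCP orientation; "contact_force": force on the tool from outside, world axes, zero at the start; "moment": the same for the moment, N m; "opening": opening from 0.0 (shut) to 1.0 (fully open).
Only numpy, scipy, OpenCV 4.12 (cv2) and the standard library are available. Lean on these libraries where they do the work, as an engineer would, in place of code of your own. Each camera call takes 0.05 s, during which the arm holds its last target. There are 200 camera calls.

## Task

Hang the bare aluminium lens gauge (orange grip) on the free stud of the sloping gauge board: swing the red-pinned keeper bar out of the way, pass the wide part of the gauge's keyhole over the stud head so that the gauge lies flat on the board, and push it down the slope until the stud sits at the closed end of the narrow slot. Leave it hanging straight and swing the keeper fully back to its closed stop across the gauge's upper edge. Do not disturb the spray bottle, the roll of pads or the pliers.

Things in the scene. Friction and masses are not known exactly. Their poses are not given: they have to be found in the camera images.
- gauge: Loose lens gauge: bare aluminium plate 150 x 62 x 6 mm with an orange grip block on top and a keyhole near one end, about 0.14 kg. Origin: centre of the plate's underside; x along its length towards the keyhole end (edge at x=+75 mm), y across, z out of the plate on the grip side. Hung fully home, the stud's axis is at its x=+58.5 mm, y=0.
- gauge_grip (a point): Centre of the top of the orange grip block, 34 mm above the gauge's underside, at the gauge's x=-30 mm. Block: 44 mm along the gauge's x, 24 mm across, standing 28 mm above the plate.
- gauge_keyhole (a point): Centre of the wide part of the keyhole, on the plate's top, at the gauge's x=+40 mm. Wide part: a 22 x 22 mm square through the plate (x=29 to 51 mm); from it a slot 11 mm wide runs on towards the near end of the plate, closed at x=+62 mm.
- face: White sloping face of the board on a fixed grey stand, rising 15 degrees away from the robot. Origin: on its surface at the axis of the free (left) stud, 52 mm above the worktop; x straight up the slope, y to the board's left, z out of the face. The face reaches from x=-135 to +80 mm and y=-155 to +60 mm.
- stud_top (a point): Top of the free stud's head, 14.5 mm above the face on the stud's axis. Neck 7 mm diameter, 8 mm high; head 14 mm diameter with a bevelled top.
- blue_gauge (a point): Obstacle: the fixed blue gauge, same shape as the loose one, hanging on the second stud 96 mm to the right (face y=-96 mm). Point: centre of its underside; its grip top is 34 mm above the face. Its own closed, fixed keeper has its pivot at face x=+25, y=-51 mm and a red pin 36 mm high at y=-93 mm.
- keeper (a joint): Angle (rad) of the free stud's keeper bar: 0 = closed on its stop, the bar pointing to the face's -y, just beyond the upper edge of a gauge hung home; up to 1.75 = open. Opening turns its tip up the slope (anticlockwise seen from above); at 1.57 it points to the face's +x. Stiff: it stays where it is left.
- keeper_pivot (a point): Pivot of that keeper on the face surface, at the face's x=+25, y=+45 mm; it turns about the face's z axis. Bar: 12 mm wide, from 6 mm behind the pivot to 50 mm in front, between 1 and 8 mm above the face.
- keeper_pin (a point): On the axis of the red upright pin of that keeper bar, 42 mm from the pivot, 30 mm above the face. Pin: 12 mm diameter, its top 36 mm above the face.
- lens_spray: Bystander: upright lens spray bottle, 42 mm diameter, 140 mm high. Origin: centre of its underside, z up.
- pad_roll: Bystander: white roll of pads lying flat, 62 mm diameter, 26 mm high. Origin: centre of its underside, z up.
- pliers_bench: Bystander: chrome pliers lying flat, 43 x 150 x 11 mm (length along y). Origin: centre of the underside.

How it is judged:
By the outcome, as a careful person would: the job done as asked, in the order asked, and still so for the second after the job is handed in, with the robot touching nothing.
It also fails if it takes over 72 s, if anything falls off the work surface, if the arm or the gripper's body presses on something with over 40 N, if the wrist force passes 120 N, or if a joint passes its speed limit or range.

## Working session

There is one attempt and no reset: what is moved stays moved. The work goes in short steps, Python scripts to look and compute and a tool call to move; the robot and the scene stay as the last step left them, time stands still between calls to the robot, and variables do not carry over. Pictures are saved under pics/ and viewed, about 8 in all and at most 12, crops included, and the job is handed in when it is done.

Besides the shell and the picture viewer there is one more tool, called after "Request:" as name(argument=value, ...), one argument or row to a line, values as JSON. move_arm: Moves the arm, as the interface text tells. Its arguments: {"type":"object","properties":{"targets":{"type":"array","items":{"type":"array","items":{"type":"array","items":{"type":"number"}}}},"force":{"type":"number"}},"required":["targets"]}

```bash
ls; mkdir -p pics
cat > h.py <<'E'
from plant import r
import numpy as np, cv2
from scipy.spatial.transform import Rotation as R
def snap(n,name=None):
    s=r.snapshot(n)
    if name: cv2.imwrite(f'pics/{name}.png',s['frame'][:,:,::-1])
    return s
def ray(s,row,col,fish=False):
    K=s['K'];x=(col-K[0,2])/K[0,0];y=(row-K[1,2])/K[1,1]
    if fish:
        t=np.hypot(x,y);f=np.sin(t)/t if t>1e-9 else 1;d=np.array([x*f,-y*f,-np.cos(t)])
    else: d=np.array([x,-y,-1.])
    T=s['T'];return T[:3,3],T[:3,:3]@d
def atz(s,row,col,z,fish=False):
    o,d=ray(s,row,col,fish);return o+d*(z-o[2])/d[2]
def proj(s,p,fish=False):
    T=s['T'];c=T[:3,:3].T@(np.asarray(p)-T[:3,3]);x,y,z=c[0],-c[1],-c[2];K=s['K']
    if fish:
        h=np.hypot(x,y);t=np.arctan2(h,z);x,y=x/h*t,y/h*t
    else: x,y=x/z,y/z
    return np.array([K[1,1]*y+K[1,2],K[0,0]*x+K[0,2]])
def tri(a,b):
    (o1,d1),(o2,d2)=a,b;d1=d1/np.linalg.norm(d1);d2=d2/np.linalg.norm(d2)
    t=np.linalg.lstsq(np.c_[d1,-d2],o2-o1,rcond=None)[0]
    p,q=o1+t[0]*d1,o2+t[1]*d2;return (p+q)/2,np.linalg.norm(p-q)
E
python3 - <<'E'
from h import *
np.set_printoptions(precision=4,suppress=True)
s=r.get_state();print(s, r.finger_overhang)
a=snap('top','top1');b=snap('scene','scene1')
for q in ['gauge','gauge_grip','gauge_keyhole','stud_top','blue_gauge','keeper_pin','keeper_pivot','keeper','lens_spray','pad_roll','pliers_bench']:
    x=r.find_in(a,q);y=r.find_in(b,q)
    print(q,[(np.round(i['centre']),round(i['score'],2)) for i in x[:3]],[(np.round(i['centre']),round(i['score'],2)) for i in y[:3]])
    if x and y: print('   ',*tri(ray(a,*x[0]['centre']),ray(b,*y[0]['centre'])))
print(a['K'],a['T'],b['T'])
cv2.imwrite('pics/both.png',np.vstack([a['frame'],b['frame']])[:,:,::-1][:, :])
E
```

```text
pics
{'clock': 0.0, 'q': array([-1.2772,  0.69  , -0.1946,  1.5663,  0.1573,  0.9025, -0.2151]), 'qd': array([ 0.0011,  0.0002, -0.0018, -0.0002,  0.0004, -0.0017, -0.0007]), 'joint_torque': array([ -0.0008, -52.7542,  -1.2671, -15.3424,  -0.0527,   0.0064,
         0.0002]), 'tool_pos': array([0.1604, 0.6034, 0.2489]), 'eef_rot': array([ 0.7927,  0.6096, -0.0007,  0.0006]), 'contact_force': array([0.8201, 0.2712, 0.1677]), 'moment': array([ 0.0209, -0.0077, -0.0244]), 'opening': 1.0009685157280295} 0.011
gauge [(array([200., 198.]), 0.71)] [(array([184., 266.]), 0.8), (array([244., 410.]), 0.54)]
    [ 0.4917  0.2913 -0.0043] 0.011033276869158667
gauge_grip [(array([201., 201.]), 0.73), (array([256., 395.]), 0.62)] [(array([180., 263.]), 0.78)]
    [0.4837 0.2835 0.0165] 0.021581300011031444
gauge_keyhole [(array([200., 201.]), 0.6)] [(array([181., 265.]), 0.72)]
    [0.4888 0.2839 0.0103] 0.017871503708868076
stud_top [(array([174., 421.]), 0.61)] [(array([248., 414.]), 0.95)]
    [ 0.5574 -0.2268  0.0321] 0.012777113671376085
blue_gauge [(array([173., 420.]), 0.61), (array([144., 
[... 605 characters left out ...]
0.0566] 0.004324863141667804
pad_roll [(array([147., 307.]), 0.87)] [(array([204., 355.]), 0.88)]
    [0.623  0.0333 0.0028] 0.008402920780173866
pliers_bench [(array([255., 400.]), 0.56)] [(array([275., 333.]), 0.89), (array([216., 413.]), 0.23), (array([248., 411.]), 0.16)]
    [ 0.3724 -0.1809  0.0154] 0.011329158154817663
[[422.8419   0.     317.9719]
 [  0.     422.8419 200.4641]
 [  0.       0.       1.    ]] [[-0.004   0.999  -0.0442  0.4504]
 [-0.9996 -0.0028  0.029   0.0394]
 [ 0.0289  0.0443  0.9986  0.9831]
 [ 0.      0.      0.      1.    ]] [[ 0.8046  0.259  -0.5343  0.0025]
 [-0.5933  0.3876 -0.7055 -0.624 ]
 [ 0.0244  0.8847  0.4655  0.4972]
 [ 0.      0.      0.      1.    ]]
```

Run:
```python
import cv2,numpy as np
a=cv2.imread('pics/top1.png');b=cv2.imread('pics/scene1.png')
c=a[90:300,130:480]
cv2.imwrite('pics/t_crop.png',cv2.resize(c,None,fx=2.28,fy=2.28,interpolation=cv2.INTER_CUBIC))
c=b[120:320,200:480]
cv2.imwrite('pics/s_crop.png',cv2.resize(c,None,fx=2.8,fy=2.8,interpolation=cv2.INTER_CUBIC))
```

```text
(no output)
```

View pics/t_crop.png

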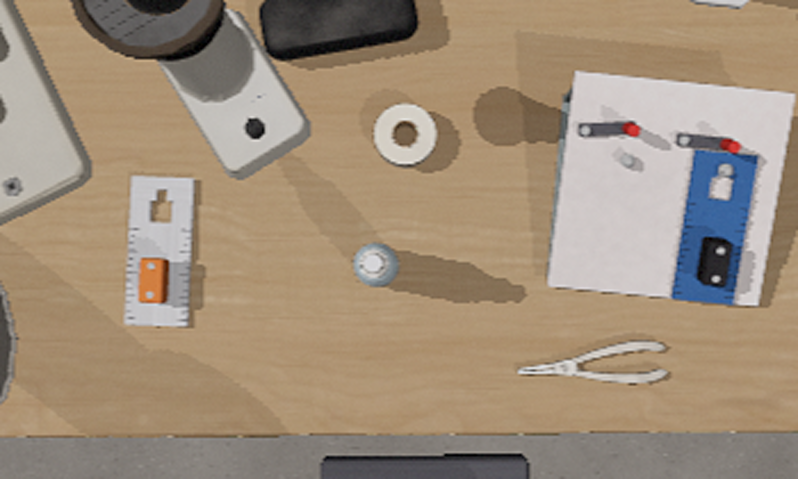

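View pics/s_crop.png

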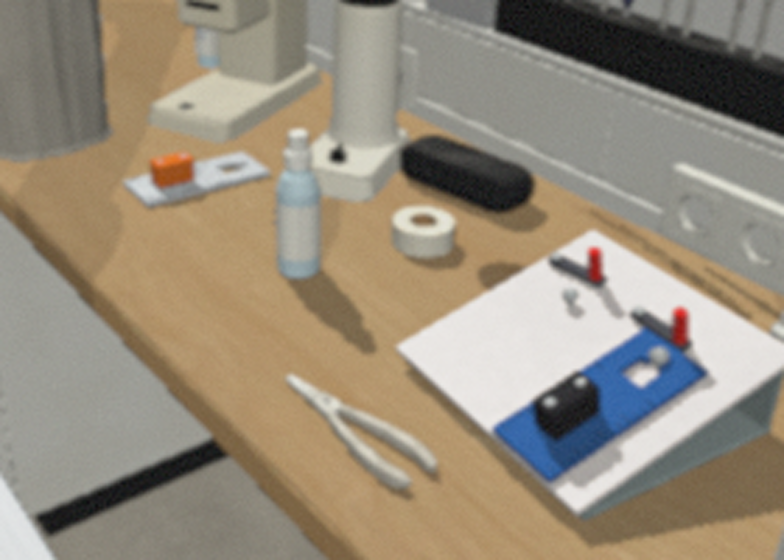

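The top view shows the loose gauge at crop (160,250) with its keyhole end away from the robot, the board at the right with both keepers closed (red pins at 632,129 and 731,147), and the bottle at (376,264). The scene view agrees. Next I fit the face and gauge poses from their corners.

```bash
cat > fit.py <<'E'
from h import *
from scipy.optimize import least_squares
c15=np.deg2rad(15)
def faceT(p):
    return R.from_euler('ZY',[p[2],-c15]).as_matrix(), np.array([p[0],p[1],.052])
def fp(p,l):
    M,o=faceT(p);return M@np.array(l)+o
def gp(p,l):
    return R.from_euler('z',p[2]).as_matrix()@np.array(l)+[p[0],p[1],0]
E
python3 - <<'E'
from fit import *
np.set_printoptions(precision=4,suppress=True)
a=snap('top');b=snap('scene')
def sub(s,pts,sc,off):
    g=cv2.cvtColor(s['frame'],cv2.COLOR_RGB2GRAY)
    p=np.float32([[x/sc+off[0],y/sc+off[1]] for x,y in pts]).reshape(-1,1,2);p0=p.copy()
    cv2.cornerSubPix(g,p,(4,4),(-1,-1),(3,30,.01));p=p[:,0];p0=p0[:,0]
    p[np.linalg.norm(p-p0,axis=1)>3]=p0[np.linalg.norm(p-p0,axis=1)>3]
    return p[:,::-1]
FT=sub(a,[(575,72),(795,95),(549,287),(765,305)],2.28,(130,90))
FS=sub(b,[(593,231),(398,348),(580,515)],2.8,(200,120))
f=[(.08,.06,0),(.08,-.155,0),(-.135,.06,0),(-.135,-.155,0)]
def rf(p): return np.r_[[ (proj(a,fp(p,l))-m) for l,m in zip(f,FT)],[(proj(b,fp(p,l))-m) for l,m in zip([f[0],f[2],f[3]],FS)]].ravel()
s=least_squares(rf,[.6,-.19,0],loss='soft_l1');print('face',s.x);print(rf(s.x).reshape(-1,2))
p=s.x
for n,l in dict(stud=(0,0,.0145),pin=(.025,.003,.036),piv=(.025,.045,.008),bluegrip=(-.0885,-.096,.034)).items(): print(n,fp(p,l),'topcrop',(proj(a,fp(p,l))[::-1]-[130,90])*2.28,'scene',(proj(b,fp(p,l))[::-1]-[200,120])*2.8)
GT=sub(a,[(131,176),(194,180),(188,326),(126,321)],2.28,(130,90))
g=[(.075,.031,.006),(.075,-.031,.006),(-.075,-.031,.006),(-.075,.031,.006)]
GS=sub(b,[(125,184),(150,205),(270,172)],2.8,(200,120))
gs=[g[3],g[2],g[1]]
def rg(p): return np.r_[[proj(a,gp(p,l))-m for l,m in zip(g,GT)],[proj(b,gp(p,l))-m for l,m in zip(gs,GS)]].ravel()
s=least_squares(rg,[.48,.28,0],loss='soft_l1');print('gauge',s.x);print(rg(s.x).reshape(-1,2))
print('grip',gp(s.x,(-.03,0,.034)),(proj(a,gp(s.x,(-.03,0,.034)))[::-1]-[130,90])*2.28)
E
```

```text
face [ 0.5823 -0.1808 -0.0961]
[[ 0.1015  0.1193]
 [-0.8621  1.0096]
 [ 0.0712  0.2368]
 [ 0.3787 -2.6806]
 [ 0.1223 -0.3344]
 [-0.0574 -0.3086]
 [-0.0683  0.3169]]
stud [ 0.5786 -0.1804  0.066 ] topcrop [628.7928 160.4375] scene [568.886  289.1288]
pin [ 0.5974 -0.1792  0.0932] topcrop [634.1314 136.4004] scene [588.1254 252.7233]
piv [ 0.6086 -0.1381  0.0662] topcrop [584.7396 129.3651] scene [555.3575 256.5825]
bluegrip [ 0.4793 -0.2673  0.0619] topcrop [718.6274 263.4553] scene [565.2921 391.4917]
gauge [ 0.4979  0.2822 -0.034 ]
[[-0.6694  0.1597]
 [-1.0219  0.1774]
 [ 0.5311  0.0492]
 [ 0.3841  0.719 ]
 [-0.3722  0.0367]
 [-1.5329 -0.731 ]
 [-0.9006 -0.8293]]
grip [0.4679 0.2833 0.034 ] [150.793  277.7096]
```

```bash
cat > go.py <<'E'
# python3 go.py face lx ly lz psi : TCP at face-local point, jaws at angle psi (deg) from face x ; 'gauge' likewise
import sys
from fit import *
np.set_printoptions(precision=4,suppress=True)
F=[0.5823,-0.1808,-0.0961]; G=[0.4979,0.2822,-0.034]
def goal(kind,x,y,z,psi):
    l=np.array([x,y,z])
    if kind=='face': M,o=faceT(F)
    else: M,o=R.from_euler('z',G[2]).as_matrix(),np.array([G[0],G[1],0])
    a=np.deg2rad(psi);ex=np.array([np.cos(a),np.sin(a),0]);ez=np.array([0,0,-1.])
    return M@np.c_[ex,np.cross(ez,ex),ez],M@l+o
def rem(s,Rg,pg):
    Rc=R.from_quat(s['eef_rot']).as_matrix()
    return R.from_matrix(Rg@Rc.T).as_rotvec(),pg-s['tool_pos']
if __name__=='__main__':
    s=r.get_state();Rg,pg=goal(sys.argv[1],*map(float,sys.argv[2:6]))
    w,d=rem(s,Rg,pg)
    Rf=faceT(F)[0]
    print('t',s['clock'],'turn',w,'shift',d,'goal',pg,'F',s['contact_force'],'op',s['opening'],'tcp in face',Rf.T@(s['tool_pos']-np.r_[F[:2],.052]))
E
python3 go.py face .025 .003 .110 0
```

```text
t 1.3 turn [ 0.1624 -0.2336 -1.3985] shift [ 0.4177 -0.7815 -0.085 ] goal [ 0.5783 -0.1774  0.1647] F [-0.4905  0.8975 -0.2463] op 0.9975745537597329 tcp in face [-0.4271  0.7408  0.3192]
```

Request:
move_arm(
  targets=[
    [[0, 0, -0.1, 0.02, -0.042, 0, 0.5], [0, 0, -0.14, 0.022, -0.044, 0, 0.5], [0, 0, -0.14, 0.022, -0.044, 0, 0.5], [0, 0, -0.14, 0.022, -0.044, 0, 0.5], [0, 0, -0.14, 0.022, -0.044, 0, 0.5]],
  ],
)

```text
clock: 1.8
tool_pos: [0.265, 0.3873, 0.2499]
eef_rot: [0.949, 0.314, 0.003, -0.005]
contact_force: [1.7, -0.0, 0.2]
opening: 0.566
```

Request:
move_arm(
  targets=[
    [[0, 0, -0.14, 0.022, -0.044, 0, 0.5], [0, 0, -0.14, 0.022, -0.044, 0, 0.5], [0, 0, -0.14, 0.022, -0.044, 0, 0.5], [0, 0, -0.14, 0.022, -0.044, 0, 0.5], [0, 0, -0.14, 0.022, -0.044, 0, 0.5]],
  ],
)

```text
clock: 2.3
tool_pos: [0.3766, 0.1637, 0.2516]
eef_rot: [0.999, -0.045, 0.007, -0.005]
contact_force: [0.5, 0.6, 1.0]
opening: 0.501
```

Request:
move_arm(
  targets=[
    [[0, 0, 0, 0.022, -0.044, 0, 0.5], [0, 0, 0, 0.022, -0.044, 0, 0.5], [0, 0, 0, 0.022, -0.044, 0, 0.5], [0, 0, 0, 0.022, -0.044, 0, 0.5], [0, 0, 0, 0.022, -0.044, 0, 0.5]],
  ],
)

```text
clock: 2.8
tool_pos: [0.4886, -0.0603, 0.2531]
eef_rot: [0.999, -0.045, 0.009, -0.006]
contact_force: [1.6, 0.4, -0.2]
opening: 0.501
```

```bash
python3 go.py face .025 .003 .110 0
```

```text
t 2.8 turn [-0.0359 -0.2413 -0.0071] shift [ 0.0897 -0.1171 -0.0883] goal [ 0.5783 -0.1774  0.1647] F [ 1.5653  0.4227 -0.1599] op 0.5005612753783839 tcp in face [-0.0493  0.111   0.2214]
```

Request:
move_arm(
  targets=[
    [[-0.018, -0.12, -0.003, 0.03, -0.039, -0.02, 0.35], [-0.018, -0.12, -0.003, 0.03, -0.039, -0.03, 0.35], [0, 0, 0, 0.03, -0.039, -0.03, 0.35], [0, 0, 0, 0, 0, 0, 0.35]],
  ],
)

```text
clock: 3.2
tool_pos: [0.5684, -0.171, 0.1848]
eef_rot: [0.989, -0.053, 0.137, 0.01]
contact_force: [-0.7, 0.0, 0.3]
opening: 0.352
```

```bash
python3 go.py face .025 .003 .110 0
python3 - <<'E'
from go import *
s=snap('wrist','w1');b=snap('top');print(s['K'][0])
c=snap('scene')
for n,l in dict(stud=(0,0,.0145),pin0=(.025,.003,.036),piv=(.025,.045,.008),pinb=(.025,-.093,.036),bs=(0,-.096,.0145)).items(): print(n,proj(s,fp(F,l),True)[::-1])
for q in ['keeper_pin','stud_top','keeper_pivot']:
  for k,im in (('w',s),('t',b),('s',c)): print(q,k,[(np.round(i['centre']),round(i['score'],2)) for i in r.find_in(im,q)[:3]])
def red(im):
    f=im['frame'].astype(int);m=((f[:,:,0]>120)&(f[:,:,1]<60)&(f[:,:,2]<60)).astype(np.uint8)
    n,_,st,ce=cv2.connectedComponentsWithStats(m);return [(st[i,4],ce[i][::-1]) for i in range(1,n) if st[i,4]>6]
for k,im in (('w',s),('t',b),('s',c)): print(k,red(im))
for th in (0,.1,.2,.3):
  l=(.025+.042*np.sin(th),.045-.042*np.cos(th),.022);print(th,proj(s,fp(F,l),True),proj(b,fp(F,l)),proj(c,fp(F,l)))
l=(.025,-.093,.022);print('blue',proj(s,fp(F,l),True),proj(b,fp(F,l)),proj(c,fp(F,l)))
E
```

```text
t 3.2 turn [0.0066 0.0135 0.0119] shift [ 0.0099 -0.0064 -0.0201] goal [ 0.5783 -0.1774  0.1647] F [-0.6995  0.0312  0.2549] op 0.35249982080389886 tcp in face [0.0201 0.0084 0.1321]
[309.7069   0.     318.6855]
stud [293.2629 203.0122]
pin0 [323.5018 206.9989]
piv [322.152  148.6614]
pinb [323.9286 308.0141]
bs [297.3857 297.7454]
keeper_pin w [(array([173., 327.]), 0.87)]
keeper_pin t [(array([156., 391.]), 0.31)]
keeper_pin s [(array([214., 412.]), 0.62), (array([181., 264.]), 0.44)]
stud_top w [(array([191., 287.]), 0.59)]
stud_top t [(array([154., 391.]), 0.97)]
stud_top s [(array([247., 412.]), 0.76)]
keeper_pivot w [(array([193., 288.]), 0.56)]
keeper_pivot t [(array([157., 392.]), 0.79)]
keeper_pivot s [(array([246., 410.]), 0.76)]
w [(np.int32(217), array([197.977 , 330.0092])), (np.int32(18), array([306.6667, 322.6667]))]
t [(np.int32(8), array([  3.25, 128.25])), (np.int32(10), array([145.8, 404.3]))]
s [(np.int32(132), array([ 41.2879, 520.6818])), (np.int32(85), array([ 56.4353, 523.8353])), (np.int32(13), array([124.9231, 534.3846])), (np.int32(28), array([215.0357, 411.9643])), (np.int32(31), array([237.3871, 442.2903]))]
0 [201.7862 322.9883] [149.2016 406.7729] [215.0433 410.3977]
0.1 [201.4675 328.0919] [147.2566 406.9503] [214.1582 411.7177]
0.2 [200.6613 333.1413] [145.3085 406.9339] [213.2033 412.8897]
0.3 [199.3749 338.0904] [143.3769 406.7232] [212.1896 413.9017]
blue [299.3234 323.4842] [153.4534 450.5834] [235.8047 442.8751]
```

View pics/w1.png

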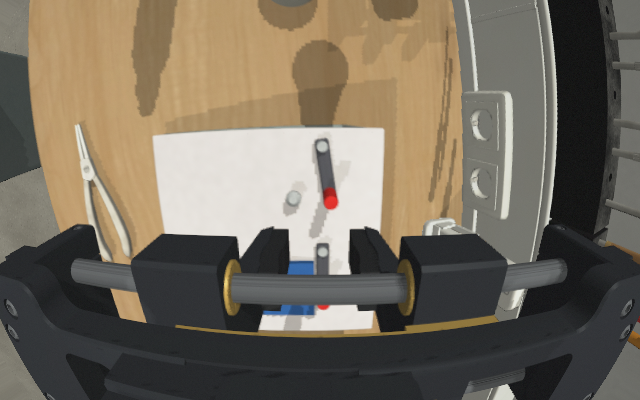

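The wrist view shows the keeper slightly ajar (pin top 331,202; pivot 322,147), stud head at (293,198), board's left corners at (154,135) and (384,128). I check the fit against these.

Run:
```python
from go import *
s=snap('wrist')
g=cv2.cvtColor(s['frame'],cv2.COLOR_RGB2GRAY)
P=np.float32([[154,135],[384,128]]).reshape(-1,1,2);cv2.cornerSubPix(g,P,(4,4),(-1,-1),(3,30,.01));print(P[:,0])
for l in [(-.135,.06,0),(.08,.06,0)]: print(proj(s,fp(F,l),True)[::-1])
# stud head: compare brightness patch
c=s['frame'][130:225,270:350][:,:,::-1];cv2.imwrite('pics/w1c.png',cv2.resize(c,None,fx=6,fy=6,interpolation=cv2.INTER_CUBIC))
```

```text
[[154. 135.]
 [384. 128.]]
[153.4363 143.6269]
[384.5718 138.0776]
```

View pics/w1c.png

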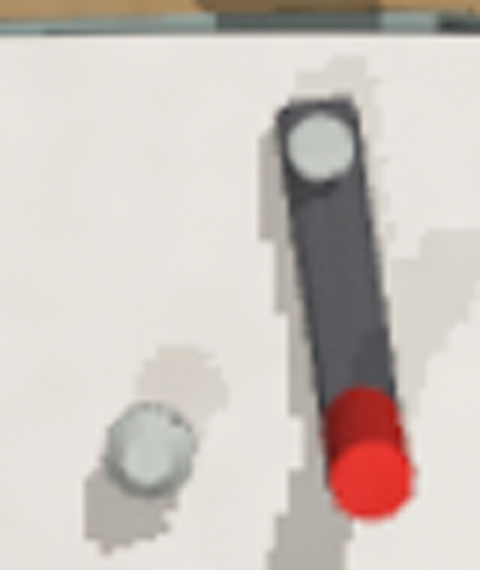

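Run:
```python
from go import *
print(r.get_state()['tool_pos'],r.get_state()['clock'])
s=snap('wrist');print(r.get_state()['tool_pos'])
for n,l in dict(stud=(0,0,.0145),pin0=(.025,.003,.036),pin15=(.025+.042*np.sin(.15),.045-.042*np.cos(.15),.036),piv=(.025,.045,.009),edge=(.025,.06,0),cl=(-.135,.06,0),cr=(.08,.06,0)).items(): print(n,proj(s,fp(F,l),True)[::-1])
f=s['frame'];g=cv2.cvtColor(f,cv2.COLOR_RGB2GRAY)
for c in (180,323,360): print(c,g[126:145,c])
print(cv2.HoughCircles(cv2.resize(g[130:225,270:350],None,fx=6,fy=6,interpolation=cv2.INTER_CUBIC),cv2.HOUGH_GRADIENT,1,100,param1=80,param2=15,minRadius=28,maxRadius=55)/6+np.array([270,130,0]))
```

```text
[ 0.5677 -0.1651  0.1877] 3.85
[ 0.5677 -0.1652  0.1876]
stud [293.9092 208.8377]
pin0 [323.6752 213.358 ]
pin15 [331.5829 212.7225]
piv [322.7045 155.8335]
edge [322.3884 137.3065]
cl [153.4567 143.5037]
cr [384.6957 137.8953]
180 [153 152 153 152 153 151 150 149 149 148 149 149 139 163 222 226 227 227
 228]
323 [103 103 103 102 103  81  91  98 109 165 229 230 230 229 229 224 214 214
 213]
360 [143 143 144 142 142 144 144 140 126 113 221 229 230 229 230 229 230 230
 230]
[[[323.5833 154.25     5.4333]
  [332.25   208.25     8.1   ]
  [326.4167 172.0833   7.0833]
  [293.9167 204.9167   6.85  ]]]
```

```bash
sed -i 's/^F=.*;/F=[0.5825,-0.179,-0.0961];/' go.py; python3 go.py face .031 .0035 .060 8.6;python3 go.py face .031 .0035 .028 8.6
```

```text
t 3.9 turn [-0.035   0.0186  0.1488] shift [ 0.0295 -0.0117 -0.0697] goal [ 0.5972 -0.1769  0.118 ] F [-0.127   0.0561  0.0026] op 0.3534688032654103 tcp in face [0.0196 0.0123 0.1352]
t 3.9 turn [-0.035   0.0186  0.1488] shift [ 0.0377 -0.0125 -0.1006] goal [ 0.6054 -0.1777  0.0871] F [-0.127   0.0561  0.0026] op 0.3534688032654103 tcp in face [0.0196 0.0123 0.1352]
```

Request:
move_arm(
  targets=[
    [[-0.018, 0.01, 0.075, 0.015, -0.006, -0.035, 0.35], [-0.018, 0.01, 0.075, 0.015, -0.006, -0.035, 0.35], [0, 0, 0, 0, 0, 0, 0.35]],
  ],
)

```text
clock: 4.2
tool_pos: [0.5995, -0.1776, 0.1172]
eef_rot: [0.991, 0.03, 0.13, 0.017]
contact_force: [-0.2, -0.0, -0.3]
opening: 0.352
```

```bash
python3 go.py face .031 .0035 .028 8.6
python3 - <<'E'
from go import *
s=snap('wrist','w2');print(r.get_state()['tool_pos'])
f=s['frame'].astype(int);m=((f[:,:,0]>120)&(f[:,:,1]<60)&(f[:,:,2]<60)).astype(np.uint8)
n,_,st,ce=cv2.connectedComponentsWithStats(m);print([(st[i,4],ce[i]) for i in range(1,n) if st[i,4]>6])
for z in (.022,.036): print(proj(s,fp(F,(.031,.0035,z)),True)[::-1])
E
```

```text
t 4.2 turn [ 0.0028  0.0018 -0.0069] shift [ 0.0059 -0.0001 -0.0301] goal [ 0.6054 -0.1777  0.0871] F [-0.1621 -0.043  -0.2761] op 0.3524262795742737 tcp in face [0.0331 0.0031 0.0586]
[ 0.5993 -0.1774  0.1191]
[(np.int32(513), array([316.3314, 228.9474]))]
[315.2348 228.4676]
[315.0433 237.7752]
```

View pics/w2.png

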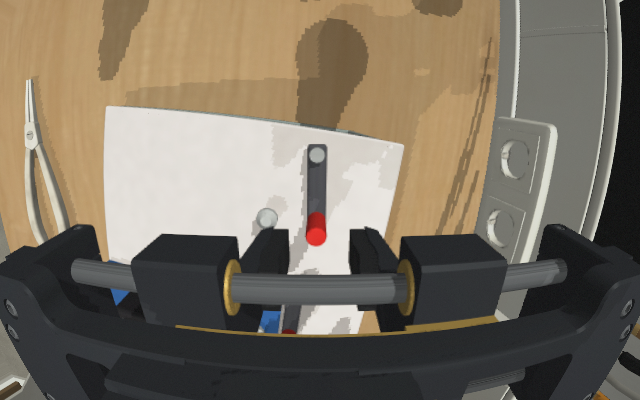

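The pin (316,237) lies midway between the open jaws; I descend and close on it.

Request:
move_arm(
  targets=[
    [[0, 0, 0, 0.003, 0, -0.016, 0.35], [0, 0, 0, 0.003, 0, -0.016, 0.35], [0, 0, 0, 0, 0, 0, 0], [0, 0, 0, 0, 0, 0, 0], [0, 0, 0, 0, 0, 0, 0]],
  ],
  force=10,
)

```text
clock: 4.75
tool_pos: [0.6054, -0.1773, 0.0911]
eef_rot: [0.991, 0.027, 0.133, 0.018]
contact_force: [1.9, -0.3, -7.4]
opening: 0.13
```

Run:
```python
from go import *
s=r.get_state();print(s['opening'],s['contact_force'],s['tool_pos'])
M,o=faceT(F);print('face',M.T@(s['tool_pos']-o))
th0=.15;prev=None
for i in range(0,13):
    th=th0+i*1.55/12
    p=fp(F,(.025+.042*np.sin(th),.045-.042*np.cos(th),.028))
    if prev is not None: print(i,np.round(th,2),(p-prev).round(4))
    prev=p
print('axis*step',M[:,2]*1.55/12)
```

```text
0.1302177257160712 [ 1.8791 -0.2779 -7.3595] [ 0.6054 -0.1773  0.0911]
face [0.0319 0.0039 0.032 ]
1 0.28 [0.0052 0.0007 0.0014]
2 0.41 [0.0051 0.0013 0.0013]
3 0.54 [0.0049 0.002  0.0012]
4 0.67 [0.0046 0.0026 0.0012]
5 0.8 [0.0042 0.0032 0.001 ]
6 0.92 [0.0038 0.0038 0.0009]
7 1.05 [0.0033 0.0042 0.0008]
8 1.18 [0.0027 0.0046 0.0006]
9 1.31 [0.0021 0.005  0.0004]
10 1.44 [0.0015 0.0052 0.0003]
11 1.57 [0.0009 0.0054 0.0001]
12 1.7 [ 0.0002  0.0054 -0.0001]
axis*step [-0.0333  0.0032  0.1248]
```

Request:
move_arm(
  targets=[
    [[-0.033, 0.003, 0.125, 0.0052, 0.0007, 0.0014, 0], [-0.033, 0.003, 0.125, 0.0051, 0.0013, 0.0013, 0], [-0.033, 0.003, 0.125, 0.0049, 0.002, 0.0012, 0], [-0.033, 0.003, 0.125, 0.0046, 0.0026, 0.0012, 0]],
  ],
)

```text
clock: 5.15
tool_pos: [0.6233, -0.1715, 0.0958]
eef_rot: [0.949, 0.287, 0.123, 0.05]
contact_force: [1.6, 0.1, -8.2]
opening: 0.129
```

```bash
cat > arc.py <<'E'
from go import *
s=r.get_state();M,o=faceT(F);l=M.T@(s['tool_pos']-o)
d=l[:2]-[.025,.045];Rc=M.T@R.from_quat(s['eef_rot']).as_matrix()
print('t',s['clock'],'op',s['opening'],'F',s['contact_force'],'face',l,'theta',np.arctan2(d[0],-d[1]),'rad',np.hypot(*d),'jaw deg',np.degrees(np.arctan2(Rc[1,0],Rc[0,0])),'tilt err',Rc[:2,2])
E
python3 arc.py
```

```text
t 5.15 op 0.12942975792903683 F [ 1.551   0.0683 -8.1965] face [0.0499 0.0114 0.032 ] theta 0.6368600015157757 rad 0.041834517336333574 jaw deg 39.19825189673577 tilt err [0.0043 0.0007]
```

Tracking is good (θ=0.64, radius 41.8 mm); I continue to about 1.7.

Request:
move_arm(
  targets=[
    [[-0.033, 0.003, 0.125, 0.0044, 0.0031, 0.001, 0], [-0.033, 0.003, 0.125, 0.004, 0.0037, 0.0009, 0], [-0.033, 0.003, 0.125, 0.0035, 0.0041, 0.0008, 0], [-0.033, 0.003, 0.125, 0.0028, 0.0045, 0.0006, 0], [-0.033, 0.003, 0.125, 0.0022, 0.005, 0.0004, 0]],
  ],
)

```text
clock: 5.65
tool_pos: [0.6397, -0.1511, 0.0997]
eef_rot: [0.801, 0.584, 0.099, 0.086]
contact_force: [2.3, -0.7, -6.5]
opening: 0.132
```

Request:
move_arm(
  targets=[
    [[-0.033, 0.003, 0.125, 0.0016, 0.0052, 0.0003, 0], [-0.033, 0.003, 0.125, 0.001, 0.0054, 0.0001, 0], [-0.033, 0.003, 0.125, 0.0003, 0.0055, -0.0001, 0], [0, 0, 0, 0, 0, 0, 0]],
  ],
)

```text
clock: 6.05
tool_pos: [0.6421, -0.1341, 0.0999]
eef_rot: [0.668, 0.733, 0.08, 0.103]
contact_force: [2.1, 1.8, -7.5]
opening: 0.127
```

```bash
python3 arc.py
```

```text
t 6.05 op 0.1272926453814531 F [ 2.1298  1.8054 -7.4842] face [0.0656 0.0504 0.032 ] theta 1.7029977603453552 rad 0.04093355058212355 jaw deg 100.79380633884118 tilt err [0.0001 0.0045]
```

Request:
move_arm(
  targets=[
    [[0, 0, 0, 0, 0, 0, 0.32], [0, 0, 0, 0, 0, 0, 0.32], [0, 0, 0, -0.008, 0.001, 0.03, 0.32], [0, 0, 0, -0.01, 0.001, 0.04, 0.5], [0, 0, 0, -0.01, 0.001, 0.04, 0.5]],
  ],
)

```text
clock: 6.55
tool_pos: [0.611, -0.1326, 0.2097]
eef_rot: [0.672, 0.729, 0.077, 0.101]
contact_force: [1.4, -0.3, -0.8]
opening: 0.476
```

```bash
python3 go.py gauge -.03 0 .1 90
python3 - <<'E'
from go import *
b=snap('top')
f=b['frame'].astype(int);m=((f[:,:,0]>110)&(f[:,:,1]<70)&(f[:,:,2]<70)).astype(np.uint8)
n,_,st,ce=cv2.connectedComponentsWithStats(m);print([(st[i,4],ce[i][::-1]) for i in range(1,n) if st[i,4]>4])
for th in (1.5,1.7): print(proj(b,fp(F,(.025+.042*np.sin(th),.045-.042*np.cos(th),.036))))
E
```

```text
t 6.55 turn [ 0.0375  0.2518 -0.1146] shift [-0.1431  0.4158 -0.1097] goal [0.4679 0.2832 0.1   ] F [ 1.4231 -0.2511 -0.778 ] op 0.4758478851893133 tcp in face [0.0639 0.049  0.1462]
[(np.int32(35), array([  6.4857, 131.2857])), (np.int32(9), array([215., 201.]))]
[128.1331 391.7845]
[127.8633 387.828 ]
```

Request:
move_arm(
  targets=[
    [[0.01, 0.06, -0.03, -0.03, 0.02, 0.03, 0.5], [0.01, 0.06, -0.03, -0.03, 0.035, 0.02, 0.5], [0.01, 0.06, -0.03, -0.03, 0.04, 0, 0.5], [0.01, 0.06, -0.03, -0.02, 0.045, 0, 0.5], [0, 0, 0, -0.01, 0.048, 0, 0.5]],
  ],
)

```text
clock: 7.1
tool_pos: [0.4915, 0.0477, 0.2731]
eef_rot: [0.734, 0.679, 0.005, 0.012]
contact_force: [0.5, 0.7, 0.2]
opening: 0.503
```

Request:
move_arm(
  targets=[
    [[0, 0, 0, -0.005, 0.048, 0, 0.5], [0, 0, 0, -0.005, 0.048, 0, 0.5], [0, 0, 0, -0.005, 0.048, -0.03, 0.5], [0, 0, 0, 0, 0.048, -0.04, 0.5], [0, 0, 0, 0, 0, 0, 0.5]],
  ],
)

```text
clock: 7.6
tool_pos: [0.4755, 0.2365, 0.2178]
eef_rot: [0.735, 0.678, 0.012, 0.012]
contact_force: [-0.7, -1.3, 0.4]
opening: 0.502
```

```bash
python3 - <<'E'
from go import *
snap('wrist');s=snap('wrist','w3');b=snap('top')
f=b['frame'].astype(int);m=((f[:,:,0]>110)&(f[:,:,1]<70)&(f[:,:,2]<70)).astype(np.uint8)
n,_,st,ce=cv2.connectedComponentsWithStats(m);print([(st[i,4],ce[i][::-1]) for i in range(1,n) if st[i,4]>4])
f=s['frame'].astype(int);m=((f[:,:,0]>150)&(f[:,:,1]>60)&(f[:,:,1]<150)&(f[:,:,2]<70)).astype(np.uint8)
n,_,st,ce=cv2.connectedComponentsWithStats(m);print('orange',[(st[i],ce[i]) for i in range(1,n) if st[i,4]>40])
for l in [(-.03,0,.034),(-.03,0,.02),(.04,0,.006),(.075,.031,.006),(.075,-.031,.006),(-.075,.031,.006),(-.075,-.031,.006)]: print(l,proj(s,gp(G,l),True)[::-1])
E
python3 go.py gauge -.03 0 .1 90
```

```text
[(np.int32(44), array([  6.2727, 131.3409])), (np.int32(22), array([127.6364, 386.2727])), (np.int32(34), array([153.3824, 449.3824]))]
orange [(array([355, 137,  21,  40, 714], dtype=int32), array([364.8529, 156.1975]))]
(-0.03, 0, 0.034) [364.4051 158.2309]
(-0.03, 0, 0.02) [362.5607 155.8877]
(0.04, 0, 0.006) [361.5687 211.8383]
(0.075, 0.031, 0.006) [386.1189 236.8093]
(0.075, -0.031, 0.006) [336.5275 239.7025]
(-0.075, 0.031, 0.006) [387.0994 113.469 ]
(-0.075, -0.031, 0.006) [331.8627 114.9496]
t 7.75 turn [0.0042 0.0383 0.0552] shift [-0.0105  0.0537 -0.1204] goal [0.4679 0.2832 0.1   ] F [-0.3481 -0.3788  0.8028] op 0.5021374673127735 tcp in face [-0.0943  0.3966  0.1996]
```

View pics/w3.png

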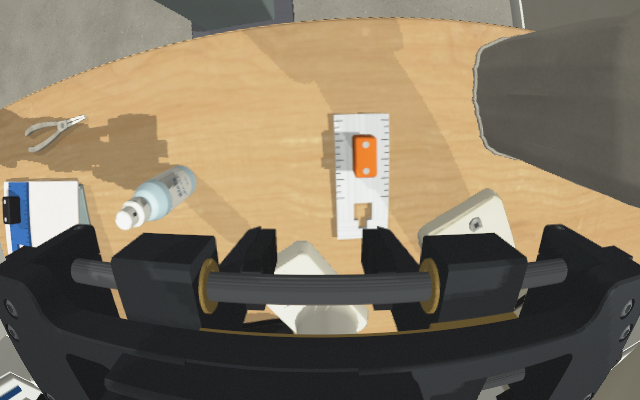

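Keyhole at (362,212), grip at (365,156) agree with the gauge pose within a pixel; keeper pin sits at its open place. I move above the grip.

```bash
python3 go.py gauge -.034 0 .09 90
```

```text
t 7.75 turn [0.0042 0.0383 0.0552] shift [-0.0145  0.0538 -0.1304] goal [0.4639 0.2834 0.09  ] F [-0.3481 -0.3788  0.8028] op 0.5021374673127735 tcp in face [-0.0943  0.3966  0.1996]
```

Request:
move_arm(
  targets=[
    [[0.002, 0.019, 0.027, -0.007, 0.027, -0.045, 0.5], [0.002, 0.019, 0.027, -0.007, 0.027, -0.045, 0.5], [0, 0, 0, 0, 0, -0.03, 0.5], [0, 0, 0, 0, 0, 0, 0.5]],
  ],
)

```text
clock: 8.15
tool_pos: [0.4727, 0.2755, 0.1046]
eef_rot: [0.726, 0.688, 0.005, 0.004]
contact_force: [0.2, -1.8, 0.5]
opening: 0.502
```

```bash
python3 go.py gauge -.034 0 .02 90
```

```text
t 8.15 turn [-0.0004  0.0129  0.0193] shift [-0.0088  0.0078 -0.0846] goal [0.4639 0.2834 0.02  ] F [ 0.2037 -1.7992  0.5023] op 0.5016379260289384 tcp in face [-0.1341  0.4419  0.0904]
```

Request:
move_arm(
  targets=[
    [[0, 0.013, 0.02, -0.009, 0.008, -0.02, 0.5], [0, 0, 0, 0, 0, -0.02, 0.5], [0, 0, 0, 0, 0, 0, 0.5]],
  ],
)

```text
clock: 8.45
tool_pos: [0.4693, 0.279, 0.0692]
eef_rot: [0.723, 0.691, 0.003, 0.002]
contact_force: [-0.0, 0.4, 0.1]
opening: 0.502
```

```bash
python3 go.py gauge -.034 0 .02 90
```

```text
t 8.45 turn [-0.0008  0.0076  0.0101] shift [-0.0054  0.0043 -0.0492] goal [0.4639 0.2834 0.02  ] F [-0.002   0.4155  0.0588] op 0.5020933834723419 tcp in face [-0.1468  0.4451  0.0571]
```

Request:
move_arm(
  targets=[
    [[0, 0.008, 0.01, -0.006, 0.005, -0.025, 0.5], [0, 0, 0, -0.002, 0.001, -0.02, 0.5], [0, 0, 0, 0, 0, -0.007, 0.5], [0, 0, 0, 0, 0, 0, 0.5]],
  ],
)

```text
clock: 8.85
tool_pos: [0.4695, 0.2824, 0.0252]
eef_rot: [0.723, 0.691, 0.006, 0.002]
contact_force: [-0.0, -0.1, 0.3]
opening: 0.5
```

```bash
python3 go.py gauge -.034 0 .02 90
```

```text
t 8.85 turn [-0.0053  0.0126  0.0114] shift [-0.0056  0.001  -0.0052] goal [0.4639 0.2834 0.02  ] F [-0.0469 -0.1278  0.287 ] op 0.5001259798239545 tcp in face [-0.1583  0.4484  0.0146]
```

Request:
move_arm(
  targets=[
    [[0, 0.01, 0.01, -0.004, 0.001, -0.005, 0.5], [0, 0, 0, 0, 0, 0, 0], [0, 0, 0, 0, 0, 0, 0], [0, 0, 0, 0, 0, 0, 0], [0, 0, 0, 0, 0, 0, 0]],
  ],
  force=40,
)

```text
clock: 9.35
tool_pos: [0.4684, 0.2834, 0.0243]
eef_rot: [0.72, 0.694, 0.006, -0.0]
contact_force: [-0.2, -0.0, -1.0]
opening: 0.272
```

```bash
python3 go.py gauge -.034 0 .02 90
```

```text
t 9.35 turn [-0.0085  0.0074  0.0039] shift [-0.0045 -0.     -0.0043] goal [0.4639 0.2834 0.02  ] F [-0.1648 -0.0064 -1.0371] op 0.2721642000559832 tcp in face [-0.1597  0.4493  0.0141]
```

Request:
move_arm(
  targets=[
    [[0, 0, 0, -0.005, 0, 0.015, 0], [0, 0, 0, -0.025, -0.005, 0.03, 0], [0, 0, 0, -0.03, -0.01, 0.045, 0], [0, 0, 0, -0.01, -0.02, 0.045, 0], [0, 0, 0, 0, -0.03, 0.04, 0]],
  ],
)

```text
clock: 9.85
tool_pos: [0.3941, 0.221, 0.1978]
eef_rot: [0.717, 0.697, 0.003, -0.001]
contact_force: [1.1, -0.0, -1.4]
opening: 0.265
```

```bash
python3 go.py face -.07 0 .15 90
python3 - <<'E'
from go import *
s=snap('top','lift')
E
```

```text
t 9.85 turn [-0.0222 -0.2588 -0.0679] shift [ 0.0825 -0.3898 -0.019 ] goal [ 0.4766 -0.1688  0.1788] F [ 1.0819 -0.0338 -1.3699] op 0.26499994032711566 tcp in face [-0.1805  0.3801  0.1993]
```

Request:
move_arm(
  targets=[
    [[0, 0, 0, 0, -0.045, 0.02, 0], [0, 0, 0, 0, -0.048, 0.02, 0], [0, 0, 0, 0.005, -0.048, 0.01, 0], [0, 0, 0, 0.01, -0.048, 0, 0], [0, 0, 0, 0.01, -0.048, 0, 0]],
  ],
)

```text
clock: 10.4
tool_pos: [0.4183, -0.0165, 0.2577]
eef_rot: [0.714, 0.7, 0.009, 0.005]
contact_force: [1.4, 0.0, -0.5]
opening: 0.266
```

Request:
move_arm(
  targets=[
    [[0, -0.06, -0.015, 0.01, -0.048, 0, 0], [0, -0.06, -0.015, 0.015, -0.048, 0, 0], [0, -0.06, -0.015, 0.015, -0.04, 0, 0], [0, -0.06, -0.015, 0.01, -0.01, 0, 0], [0, 0, 0, 0, 0, 0, 0]],
  ],
)

```text
clock: 10.9
tool_pos: [0.4642, -0.1736, 0.2607]
eef_rot: [0.734, 0.666, 0.094, 0.095]
contact_force: [0.3, -0.3, -1.6]
opening: 0.267
```

```bash
python3 go.py face -.07 0 .10 90
python3 - <<'E'
from go import *
s=snap('wrist','w4')
M,o=faceT(F);print(M,r.get_state()['tool_pos'])
E
```

```text
t 10.9 turn [-0.0097  0.0067 -0.0017] shift [ 0.0252  0.0036 -0.1302] goal [ 0.4894 -0.17    0.1305] F [ 0.3415 -0.2675 -1.5512] op 0.2665232103263543 tcp in face [-0.0602 -0.006   0.2322]
[[ 0.9615  0.096  -0.2576]
 [-0.0927  0.9954  0.0248]
 [ 0.2588  0.      0.9659]] [ 0.4642 -0.1729  0.2608]
```

View pics/w4.png

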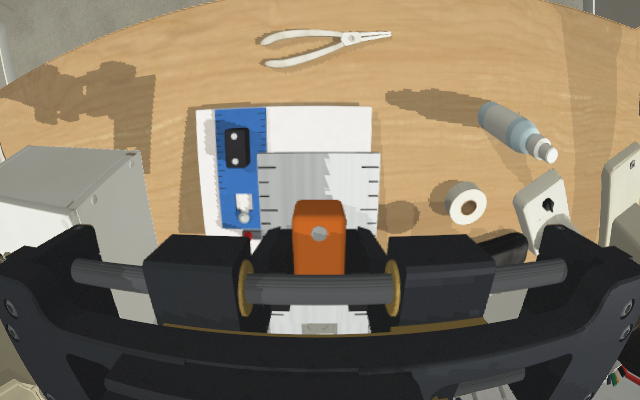

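Wrist view: gauge held square, lower edge corners at (258,154) and (379,154), grip at (319,235). I fit the gauge's pose in the hand from it.

```bash
python3 - <<'E'
from go import *
s=snap('wrist');st=r.get_state()
g=cv2.cvtColor(s['frame'],cv2.COLOR_RGB2GRAY)
P=np.float32([[258,154],[379,154]]).reshape(-1,1,2);cv2.cornerSubPix(g,P,(4,4),(-1,-1),(3,30,.01));P=P[:,0];print(P)
Rc=R.from_quat(st['eef_rot']).as_matrix();p=st['tool_pos']
def pt(x0,y0,z0,yaw,l):
    l=np.array(l);c,sn=np.cos(yaw),np.sin(yaw);x,y=c*l[0]-sn*l[1],sn*l[0]+c*l[1]
    return Rc@np.array([y-y0,x-x0,-(l[2]-z0)])+p
L=[(-.075,-.031,.006),(-.075,.031,.006)]
print([proj(s,pt(-.0296,0,.0243,0,l),True)[::-1] for l in L])
f=lambda v:np.r_[[proj(s,pt(v[0],v[1],.0243,v[2],l),True)[::-1]-q for l,q in zip(L,P)]].ravel()
o=least_squares(f,[-.03,0,0]);print(o.x,o.fun)
f=lambda v:np.r_[[proj(s,pt(v[0],v[1],v[2],v[3],l),True)[::-1]-q for l,q in zip(L,P)]].ravel()
o=least_squares(f,[-.03,0,.0243,0]);print(o.x,o.fun)
np.save('gt.npy',o.x)
b=snap('top');c=snap('scene')
kh=[pt(-.0296,0,.0243,0,l) for l in [(.075,.031,.006),(.075,-.031,.006),(-.075,-.031,.006),(-.075,.031,.006),(.04,0,.006)]]
print([proj(b,k)[::-1].round(1) for k in kh]);print([proj(c,k)[::-1].round(1) for k in kh])
B=cv2.resize(b['frame'][110:250,330:470],None,fx=4,fy=4)[:,:,::-1];C=cv2.resize(c['frame'][120:260,340:480],None,fx=4,fy=4)[:,:,::-1]
B=B.copy();C=C.copy()
for k in kh:
    u=((proj(b,k)[::-1]-[330,110])*4).astype(int);cv2.circle(B,tuple(map(int,u)),3,(0,255,0),1)
    u=((proj(c,k)[::-1]-[340,120])*4).astype(int);cv2.circle(C,tuple(map(int,u)),3,(0,255,0),1)
cv2.imwrite('pics/bc.png',np.hstack([B,C])[:, :])
E
python3 -c "
import cv2;a=cv2.imread('pics/bc.png');cv2.imwrite('pics/bc.png',cv2.resize(a,(800,400)))"
```

```text
[[256.6352 153.4579]
 [379.6396 153.0682]]
[array([257.8656, 157.4619]), array([381.5733, 157.1968])]
[-0.0275  0.0008  0.0006] [-0.4949  0.0188  0.4937  0.0153]
[-0.0277  0.0008  0.0256  0.0006] [ 0. -0.  0. -0.]
[array([416.6, 146.9]), array([452.3, 150.3]), array([438.7, 233.8]), array([404.5, 230.9]), array([431.4, 168.8])]
[array([403.4, 132.3]), array([425.7, 141.6]), array([363.7, 175. ]), array([344. , 162.9]), array([400.8, 143.8])]
```

View pics/bc.png

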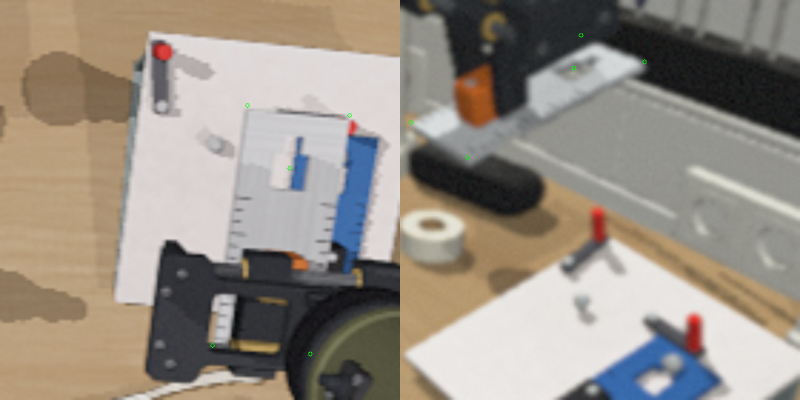

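The projected gauge points (green) match the held gauge in both views to a few mm. I go to just above the stud.

```bash
python3 go.py face -.068 .001 .06 90
```

```text
t 11.1 turn [-0.0112  0.0074 -0.0089] shift [ 0.0358 -0.0003 -0.1687] goal [ 0.5018 -0.1702  0.0924] F [-0.2341  0.5056 -0.7228] op 0.26852747214290645 tcp in face [-0.0588 -0.0022  0.2321]
```

Request:
move_arm(
  targets=[
    [[-0.005, 0.003, -0.001, 0.011, 0.001, -0.045, 0], [-0.005, 0.003, -0.001, 0.012, 0.001, -0.045, 0], [0, 0, 0, 0.012, 0.001, -0.045, 0], [0, 0, 0, 0, 0, -0.02, 0], [0, 0, 0, 0, 0, 0, 0]],
  ],
)

```text
clock: 11.6
tool_pos: [0.4912, -0.1631, 0.1485]
eef_rot: [0.728, 0.675, 0.082, 0.091]
contact_force: [0.4, 0.2, -1.2]
opening: 0.27
```

```bash
python3 go.py face -.068 .001 .06 90
```

```text
t 11.6 turn [ 0.003  -0.0166 -0.02  ] shift [ 0.0105 -0.0071 -0.0561] goal [ 0.5018 -0.1702  0.0924] F [ 0.3584  0.1912 -1.1848] op 0.27002784053174156 tcp in face [-0.0643  0.0071  0.1171]
```

Request:
move_arm(
  targets=[
    [[0.003, -0.016, -0.02, 0.006, -0.008, -0.03, 0], [0, 0, 0, 0.006, 0, -0.03, 0], [0, 0, 0, 0, 0, 0, 0]],
  ],
)

```text
clock: 11.9
tool_pos: [0.4887, -0.1645, 0.1201]
eef_rot: [0.729, 0.675, 0.072, 0.083]
contact_force: [0.0, -1.1, -2.1]
opening: 0.268
```

```bash
cat > chk.py <<'E'
from go import *
st=r.get_state();b=snap('top');c=snap('scene')
Rc=R.from_quat(st['eef_rot']).as_matrix();p=st['tool_pos']
M,o=faceT(F)
def pt(l,x0=-.0277,y0=.0008,z0=.025): return Rc@np.array([l[1]-y0,l[0]-x0,-(l[2]-z0)])+p
sq=[(x,y,.006) for x,y in ((.029,.011),(.029,-.011),(.051,-.011),(.051,.011))]
print('keyhole in face',M.T@(pt((.04,0,0))-o),'tip',M.T@(pt((.0585,0,0))-o), 'x axis',M.T@(pt((1,0,0))-pt((0,0,0))))
out=[]
for im in (b,c):
    u=proj(im,fp(F,(0,0,.0145)))[::-1];x0,y0=(u-30).astype(int)
    I=cv2.resize(im['frame'][y0:y0+60,x0:x0+60],(400,400),interpolation=cv2.INTER_CUBIC)[:,:,::-1].copy()
    q=lambda w:tuple(int(v) for v in ((proj(im,w)[::-1]-[x0,y0])+.5)*400/60)
    for l in sq: cv2.circle(I,q(pt(l)),3,(0,255,0),1)
    cv2.circle(I,q(fp(F,(0,0,.0145))),3,(255,0,255),1)
    out.append(I)
import sys;cv2.imwrite(f'pics/{sys.argv[1]}.png',np.hstack(out))
E
python3 go.py face -.068 .001 .048 90;python3 chk.py c1
```

```text
t 11.9 turn [ 0.0036 -0.041  -0.0183] shift [ 0.0161 -0.006  -0.0394] goal [ 0.5049 -0.1705  0.0808] F [ 0.0056 -1.1085 -2.0778] op 0.2679874011494448 tcp in face [-0.0739  0.0054  0.0903]
keyhole in face [-0.0072  0.0058  0.0626] tip [0.0113 0.0062 0.0618] x axis [ 0.999   0.0196 -0.0405]
```

View pics/c1.png

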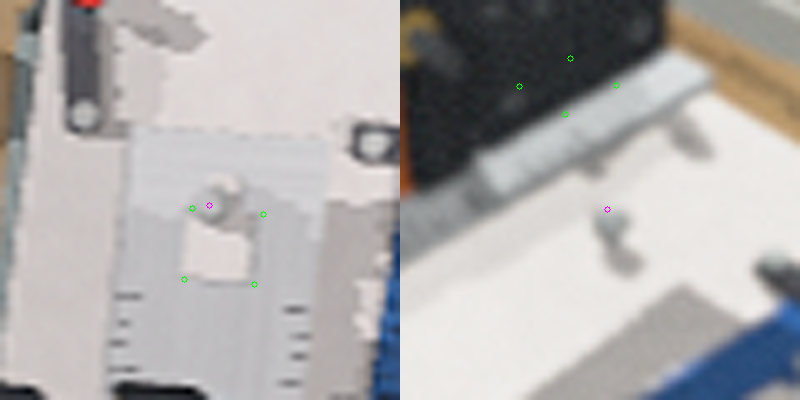

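Top view: stud head at (212,205) shows through the slot, keyhole square at about (217,250), within 2 mm of prediction; the scene view has the keyhole hidden behind the gripper. I correct the tilt and place and lower in part.

Request:
move_arm(
  targets=[
    [[0.003, -0.035, -0.018, 0.012, -0.005, -0.018, 0], [0, -0.01, 0, 0.006, -0.002, -0.014, 0], [0, 0, 0, 0, 0, 0, 0]],
  ],
)

```text
clock: 12.3
tool_pos: [0.5026, -0.1713, 0.0971]
eef_rot: [0.733, 0.668, 0.082, 0.097]
contact_force: [-0.5, -0.5, -1.4]
opening: 0.268
```

```bash
python3 go.py face -.068 .001 .048 90
```

```text
t 12.3 turn [ 0.0078 -0.0081 -0.0033] shift [ 0.0022  0.0008 -0.0164] goal [ 0.5049 -0.1705  0.0808] F [-0.5131 -0.5426 -1.3854] op 0.26826059106956224 tcp in face [-0.0658 -0.      0.0644]
```

Request:
move_arm(
  targets=[
    [[0.008, -0.01, -0.003, 0.004, 0.001, -0.016, 0], [0, 0, 0, 0, 0, 0, 0]],
  ],
)

```text
clock: 12.5
tool_pos: [0.5063, -0.1705, 0.083]
eef_rot: [0.734, 0.667, 0.088, 0.097]
contact_force: [-0.8, 0.5, -1.3]
opening: 0.268
```

```bash
python3 go.py face -.068 .001 .048 90;python3 chk.py c2
```

```text
t 12.5 turn [ 0.0015  0.001  -0.0002] shift [-0.0015 -0.     -0.0022] goal [ 0.5049 -0.1705  0.0808] F [-0.8162  0.4687 -1.3206] op 0.2683470804762477 tcp in face [-0.066   0.0012  0.0497]
keyhole in face [0.0017 0.0004 0.0248] tip [0.0202 0.0004 0.0248] x axis [1.     0.0005 0.0011]
```

View pics/c2.png

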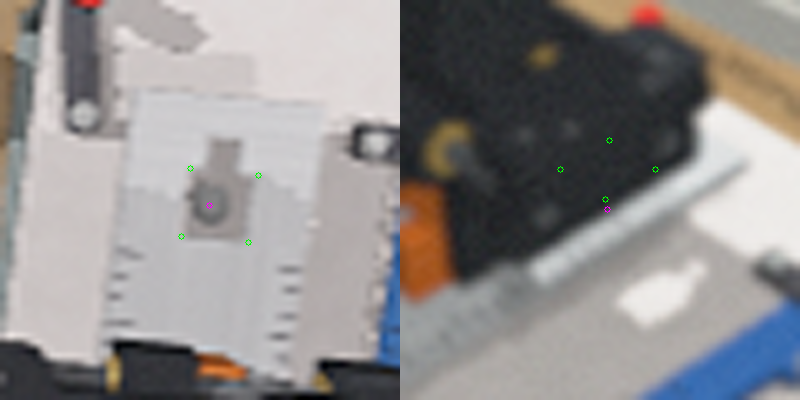

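Top view: stud head (211,205) is inside the keyhole square (188–250, 177–240), centred within ~2 mm after parallax. I lower along the face normal.

Request:
move_arm(
  targets=[
    [[0, 0, 0, 0.003, 0, -0.01, 0], [0, 0, 0, 0.003, 0, -0.01, 0], [0, 0, 0, 0, 0, 0, 0]],
  ],
)

```text
clock: 12.9
tool_pos: [0.5127, -0.1699, 0.0653]
eef_rot: [0.733, 0.668, 0.087, 0.099]
contact_force: [-1.7, -0.0, -2.6]
opening: 0.27
```

```bash
python3 go.py face -.067 .001 .024 90
```

```text
t 12.9 turn [ 0.0052  0.0021 -0.003 ] shift [-0.0007 -0.0013 -0.0075] goal [ 0.512  -0.1712  0.0578] F [-1.6745 -0.0257 -2.5996] op 0.27021811626877307 tcp in face [-0.0646  0.0024  0.0311]
```

Request:
move_arm(
  targets=[
    [[0.005, 0.002, -0.003, -0.001, -0.001, -0.006, 0], [0, 0, 0, 0, 0, 0, 0]],
  ],
)

```text
clock: 13.1
tool_pos: [0.5119, -0.1706, 0.0589]
eef_rot: [0.734, 0.667, 0.088, 0.097]
contact_force: [-1.9, -1.7, 0.4]
opening: 0.27
```

```bash
python3 go.py face -.067 .001 .024 90
```

```text
t 13.1 turn [-0.      0.0001 -0.0006] shift [ 0.0001 -0.0006 -0.0011] goal [ 0.512  -0.1712  0.0578] F [-1.895  -1.6592  0.4285] op 0.27023582513383554 tcp in face [-0.0669  0.0015  0.0251]
```

Request:
move_arm(
  targets=[
    [[0, 0, 0, 0.0005, -0.0005, -0.002, 0], [0, 0, 0, 0, 0, 0, 0]],
  ],
)

```text
clock: 13.3
tool_pos: [0.513, -0.1707, 0.0578]
eef_rot: [0.733, 0.667, 0.089, 0.097]
contact_force: [-1.9, -0.5, 0.4]
opening: 0.27
```

```bash
python3 go.py face -.0855 .001 .024 90
```

```text
t 13.3 turn [-0.0006  0.0018 -0.0012] shift [-0.0188  0.0013 -0.0047] goal [ 0.4942 -0.1695  0.0531] F [-1.9225 -0.4797  0.3598] op 0.27015927069835194 tcp in face [-0.0661  0.0016  0.0237]
```

Request:
move_arm(
  targets=[
    [[0, 0.002, 0, -0.004, 0, -0.002, 0], [0, 0, 0, -0.004, 0, -0.0015, 0], [0, 0, 0, 0, 0, 0, 0]],
  ],
)

```text
clock: 13.6
tool_pos: [0.5113, -0.1706, 0.0579]
eef_rot: [0.732, 0.667, 0.092, 0.101]
contact_force: [-0.9, 0.7, 0.5]
opening: 0.269
```

```bash
python3 go.py face -.0855 .001 .024 90
```

```text
t 13.6 turn [ 0.0018  0.013  -0.0036] shift [-0.0171  0.0011 -0.0048] goal [ 0.4942 -0.1695  0.0531] F [-0.9464  0.7225  0.5085] op 0.26899637938870175 tcp in face [-0.0677  0.0015  0.0242]
```

Request:
move_arm(
  targets=[
    [[0, 0.013, 0, -0.008, 0.0005, -0.0025, 0], [0, 0, 0, -0.006, 0, -0.002, 0]],
  ],
)

```text
clock: 13.8
tool_pos: [0.4986, -0.1703, 0.0538]
eef_rot: [0.732, 0.668, 0.088, 0.098]
contact_force: [1.0, 0.5, 6.1]
opening: 0.267
```

```bash
python3 go.py face -.0855 .001 .024 90
```

```text
t 13.8 turn [ 0.0029  0.0026 -0.0037] shift [-0.0044  0.0008 -0.0008] goal [ 0.4942 -0.1695  0.0531] F [1.0158 0.5114 6.1461] op 0.2672991042393514 tcp in face [-0.081   0.0006  0.0236]
```

Request:
move_arm(
  targets=[
    [[0.003, 0.003, -0.003, -0.006, 0.0005, -0.001, 0], [0, 0, 0, -0.005, 0, -0.0015, 0]],
  ],
)

```text
clock: 14.0
tool_pos: [0.4924, -0.1703, 0.0524]
eef_rot: [0.733, 0.667, 0.091, 0.1]
contact_force: [15.3, -0.0, 5.1]
opening: 0.271
```

```bash
python3 go.py face -.0855 .001 .024 90
```

```text
t 14.0 turn [ 0.0021  0.0093 -0.0024] shift [0.0019 0.0008 0.0006] goal [ 0.4942 -0.1695  0.0531] F [15.3218 -0.012   5.0882] op 0.2712156257762283 tcp in face [-0.0874  0.0001  0.0239]
```

Contact at 15 N just where the slot end should be. One more gentle press, then open and retreat along the normal.

Request:
move_arm(
  targets=[
    [[0.002, 0.009, -0.002, -0.003, 0, -0.001, 0], [0, 0, 0, 0, 0, 0, 0]],
  ],
)

```text
clock: 14.2
tool_pos: [0.4929, -0.1702, 0.0526]
eef_rot: [0.733, 0.667, 0.09, 0.099]
contact_force: [-0.5, -0.1, 0.8]
opening: 0.27
```

```bash
python3 go.py face -.0855 .001 .024 90
```

```text
t 14.2 turn [ 0.0005  0.0077 -0.0017] shift [0.0013 0.0007 0.0005] goal [ 0.4942 -0.1695  0.0531] F [-0.4665 -0.1258  0.7836] op 0.2704302541426014 tcp in face [-0.0868  0.0002  0.0239]
```

Request:
move_arm(
  targets=[
    [[0, 0, 0, 0, 0, 0, 0.5], [0, 0, 0, 0, 0, 0, 0.5], [0, 0, 0, -0.01, 0.001, 0.035, 0.5], [0, 0, 0, -0.012, 0.001, 0.045, 0.5], [0, 0, 0, -0.012, 0.001, 0.045, 0.5]],
  ],
)

```text
clock: 14.7
tool_pos: [0.4498, -0.1675, 0.1503]
eef_rot: [0.735, 0.668, 0.078, 0.084]
contact_force: [-1.8, 0.5, -1.0]
opening: 0.501
```

Request:
move_arm(
  targets=[
    [[0, 0, 0, -0.03, 0.03, 0.03, 0.5], [0, 0, 0, 0, 0, 0, 0.35]],
  ],
)

```text
clock: 14.9
tool_pos: [0.419, -0.1415, 0.1813]
eef_rot: [0.737, 0.666, 0.076, 0.087]
contact_force: [0.3, -0.1, 0.3]
opening: 0.433
```

```bash
python3 go.py face .066 .050 .085 98
python3 - <<'E'
from go import *
b=snap('top');c=snap('scene');w=snap('wrist')
out=[]
for im,(x0,y0,w0,h0) in ((b,(365,110,100,100)),(c,(340,180,130,130))):
    k=400/w0;I=cv2.resize(im['frame'][y0:y0+h0,x0:x0+w0],(400,400),interpolation=cv2.INTER_CUBIC)[:,:,::-1].copy()
    for l in [(.0165,.031,.006),(.0165,-.031,.006),(-.1335,-.031,.006),(-.1335,.031,.006),(0,0,.0145)]:
        u=(proj(im,fp(F,l))[::-1]-[x0,y0]+.5)*k;cv2.circle(I,(int(u[0]),int(u[1])),3,(0,255,0),1)
    out.append(I)
cv2.imwrite('pics/h1.png',np.hstack(out))
E
```

```text
t 14.9 turn [-0.0341 -0.0268  0.1413] shift [ 0.2099  0.0082 -0.0301] goal [ 0.6289 -0.1332  0.1512] F [ 0.3253 -0.0709  0.3279] op 0.4331544284873802 tcp in face [-0.1272  0.0217  0.1679]
```

View pics/h1.png

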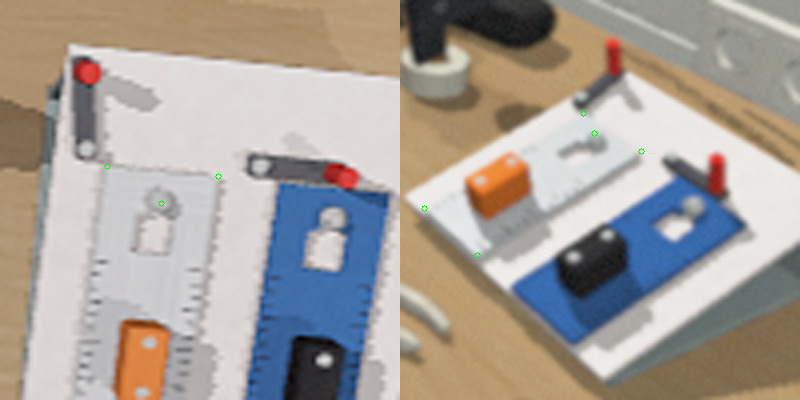

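Both views show the gauge flat, straight, stud at the slot's closed end (top view 161,203), matching the blue one; the keeper is still open. I now return to the keeper pin.

Request:
move_arm(
  targets=[
    [[-0.01, -0.01, 0.04, 0.045, 0.002, 0.01, 0.35], [-0.01, -0.01, 0.04, 0.045, 0.002, 0.01, 0.35], [-0.01, -0.005, 0.04, 0.045, 0.002, 0, 0.35], [0, 0, 0.02, 0.045, 0.002, 0, 0.35], [0, 0, 0, 0.03, 0, 0, 0.35]],
  ],
)

```text
clock: 15.55
tool_pos: [0.5902, -0.1462, 0.1831]
eef_rot: [0.704, 0.699, 0.075, 0.099]
contact_force: [0.8, 0.0, 0.6]
opening: 0.352
```

```bash
python3 go.py face .0666 .0504 .06 97.4
```

```text
t 15.55 turn [-0.0001 -0.0126  0.0409] shift [ 0.0457  0.0126 -0.0559] goal [ 0.6359 -0.1335  0.1272] F [0.776  0.0317 0.5531] op 0.35202234545151473 tcp in face [0.0383 0.0334 0.1254]
```

Request:
move_arm(
  targets=[
    [[0, -0.012, 0.04, 0.025, 0.007, -0.015, 0.35], [0, 0, 0, 0.02, 0.006, -0.025, 0.35], [0, 0, 0, 0.004, 0, -0.012, 0.35], [0, 0, 0, 0, 0, 0, 0.35]],
  ],
)

```text
clock: 15.95
tool_pos: [0.6449, -0.1356, 0.123]
eef_rot: [0.692, 0.71, 0.083, 0.099]
contact_force: [0.3, 0.1, -0.3]
opening: 0.349
```

```bash
python3 go.py face .0666 .0504 .03 97.4
```

```text
t 15.95 turn [-0.007  -0.0016  0.0076] shift [-0.0013  0.0013 -0.0248] goal [ 0.6436 -0.1343  0.0982] F [ 0.2616  0.1186 -0.2875] op 0.3493040572072357 tcp in face [0.0744 0.0492 0.0536]
```

Request:
move_arm(
  targets=[
    [[-0.007, 0, 0.007, -0.002, 0.001, -0.013, 0.35], [0, 0, 0, -0.002, 0.001, -0.013, 0.35], [0, 0, 0, 0, 0, 0, 0], [0, 0, 0, 0, 0, 0, 0], [0, 0, 0, 0, 0, 0, 0]],
  ],
  force=10,
)

```text
clock: 16.45
tool_pos: [0.637, -0.1363, 0.0962]
eef_rot: [0.691, 0.712, 0.079, 0.1]
contact_force: [2.8, 2.3, -5.7]
opening: 0.126
```

```bash
python3 arc.py
python3 - <<'E'
from go import *
M,o=faceT(F);prev=None
for i in range(0,14):
    th=1.70-i*.13
    p=fp(F,(.025+.042*np.sin(th),.045-.042*np.cos(th),.03))
    if prev is not None: print(i,np.round(th,2),(p-prev).round(4))
    prev=p
E
```

```text
t 16.45 op 0.1262084573328948 F [ 2.787   2.3347 -5.6521] face [0.0599 0.0477 0.0297] theta 1.6495025444309361 rad 0.03496075288477425 jaw deg 97.19914111227301 tilt err [-0.0066 -0.0017]
1 1.57 [-0.0002 -0.0055  0.0001]
2 1.44 [-0.0009 -0.0054 -0.0001]
3 1.31 [-0.0015 -0.0052 -0.0003]
4 1.18 [-0.0022 -0.005  -0.0005]
5 1.05 [-0.0028 -0.0047 -0.0006]
6 0.92 [-0.0033 -0.0042 -0.0008]
7 0.79 [-0.0038 -0.0038 -0.0009]
8 0.66 [-0.0043 -0.0032 -0.0011]
9 0.53 [-0.0046 -0.0026 -0.0012]
10 0.4 [-0.0049 -0.002  -0.0013]
11 0.27 [-0.0051 -0.0013 -0.0013]
12 0.14 [-0.0052 -0.0006 -0.0014]
13 0.01 [-0.0053  0.0001 -0.0014]
```

Request:
move_arm(
  targets=[
    [[0, 0, 0, 0.006, -0.001, 0.0018, 0], [0.033, -0.003, -0.125, 0.001, -0.005, 0.0005, 0], [0.033, -0.003, -0.125, 0, -0.0052, 0.0002, 0], [0.033, -0.003, -0.125, -0.0015, -0.0052, -0.0003, 0]],
  ],
)

```text
clock: 16.85
tool_pos: [0.6345, -0.1511, 0.096]
eef_rot: [0.819, 0.561, 0.093, 0.074]
contact_force: [0.5, 2.3, -6.1]
opening: 0.126
```

```bash
python3 arc.py
```

```text
t 16.85 op 0.12602406364170776 F [ 0.5298  2.3425 -6.1086] face [0.0588 0.0327 0.0298] theta 1.22272193433506 rad 0.035988975690307325 jaw deg 74.2953471092769 tilt err [-0.0238  0.0067]
```

Request:
move_arm(
  targets=[
    [[0.033, -0.003, -0.125, -0.0005, -0.006, 0, 0], [0.033, -0.003, -0.125, -0.0012, -0.0058, -0.0002, 0], [0.033, -0.003, -0.125, -0.002, -0.0055, -0.0004, 0], [0.033, -0.003, -0.125, -0.0035, -0.004, -0.0008, 0]],
  ],
)

```text
clock: 17.25
tool_pos: [0.6232, -0.1655, 0.0935]
eef_rot: [0.938, 0.326, 0.114, 0.035]
contact_force: [2.2, 1.8, -6.3]
opening: 0.131
```

```bash
python3 arc.py
```

```text
t 17.25 op 0.13078274211073818 F [ 2.2072  1.7758 -6.3148] face [0.0487 0.0174 0.0299] theta 0.7080021290434111 rad 0.036381598599208566 jaw deg 43.61841551533747 tilt err [-0.025   0.0302]
```

Request:
move_arm(
  targets=[
    [[0.026, -0.009, -0.125, -0.0034, -0.0039, -0.0008, 0], [0.026, -0.009, -0.125, -0.0038, -0.0035, -0.0009, 0], [0.026, -0.009, -0.125, -0.0043, -0.003, -0.0011, 0], [0.026, -0.009, -0.125, -0.0046, -0.0023, -0.0012, 0]],
  ],
)

```text
clock: 17.65
tool_pos: [0.607, -0.1719, 0.0892]
eef_rot: [0.988, 0.069, 0.137, 0.014]
contact_force: [2.0, 3.6, -5.7]
opening: 0.129
```

```bash
python3 arc.py
```

```text
t 17.65 op 0.12906227763536732 F [ 1.9514  3.6357 -5.7267] face [0.0326 0.0094 0.0298] theta 0.2090766245785297 rad 0.03640674435765428 jaw deg 13.347329404404016 tilt err [0.0131 0.018 ]
```

Request:
move_arm(
  targets=[
    [[0.026, 0, -0.11, -0.005, -0.0007, -0.0013, 0], [0.026, 0, -0.11, -0.005, 0, -0.0013, 0]],
  ],
)

```text
clock: 17.85
tool_pos: [0.5997, -0.1717, 0.0874]
eef_rot: [0.989, -0.047, 0.139, 0.001]
contact_force: [11.8, -1.0, -7.6]
opening: 0.13
```

```bash
python3 arc.py
```

```text
t 17.85 op 0.13049488275731447 F [11.8069 -0.9693 -7.6239] face [0.025  0.0089 0.0299] theta -9.440163560690478e-06 rad 0.03606518893207997 jaw deg -0.07348160050429654 tilt err [0.0163 0.0103]
```

Request:
move_arm(
  targets=[
    [[0, 0, 0, -0.004, 0, -0.001, 0], [0, 0, 0, -0.004, 0, -0.001, 0]],
  ],
)

```text
clock: 18.05
tool_pos: [0.5995, -0.1716, 0.0876]
eef_rot: [0.988, -0.048, 0.146, 0.001]
contact_force: [14.4, 0.8, -9.0]
opening: 0.13
```

```bash
python3 arc.py
```

```text
t 18.05 op 0.12971349643362792 F [14.3646  0.7738 -9.0337] face [0.0249 0.009  0.0302] theta -0.0032452565120561923 rad 0.036031176049817544 jaw deg -0.15486182029679274 tilt err [0.0302 0.0123]
```

At the hard stop (θ≈0, force rises without motion). Release and lift away.

Request:
move_arm(
  targets=[
    [[0, 0, 0, 0, 0, 0, 0.3], [0, 0, 0, 0, 0, 0, 0.3], [0, 0, 0, -0.008, 0, 0.03, 0.3], [0, 0, 0, -0.012, 0, 0.045, 0.3], [0, 0, 0, -0.012, 0, 0.045, 0.3]],
  ],
)

```text
clock: 18.55
tool_pos: [0.5671, -0.1701, 0.2072]
eef_rot: [0.989, -0.046, 0.142, -0.0]
contact_force: [0.7, 0.3, 0.4]
opening: 0.297
```

Request:
move_arm(
  targets=[
    [[0, 0, 0, -0.035, 0.03, 0.02, 0.3], [0, 0, 0, -0.035, 0.035, 0, 0.3], [0, 0, 0, -0.03, 0.04, 0, 0.3], [0, 0, 0, 0, 0.04, 0, 0.3], [0, 0, 0, 0, 0, 0, 0.3]],
  ],
)

```text
clock: 19.05
tool_pos: [0.4664, -0.0245, 0.2371]
eef_rot: [0.987, -0.048, 0.152, -0.001]
contact_force: [0.9, -0.9, 0.8]
opening: 0.303
```

Run:
```python
from go import *
st=r.get_state();print(st['clock'],st['tool_pos'],st['contact_force'],st['opening'])
b=snap('top');c=snap('scene')
out=[]
for im,(x0,y0,w0,h0) in ((b,(365,110,100,100)),(c,(340,180,130,130))):
    k=400/w0;I=cv2.resize(im['frame'][y0:y0+h0,x0:x0+w0],(400,400),interpolation=cv2.INTER_CUBIC)[:,:,::-1].copy();out.append(I)
    f=im['frame'].astype(int);m=((f[:,:,0]>120)&(f[:,:,1]<70)&(f[:,:,2]<70)).astype(np.uint8)
    n,_,s,ce=cv2.connectedComponentsWithStats(m);print([(s[i,4],ce[i][::-1]) for i in range(1,n) if s[i,4]>4])
    for th in (0,.1): print(proj(im,fp(F,(.025+.042*np.sin(th),.045-.042*np.cos(th),.03))))
    print('bluepin',proj(im,fp(F,(.025,-.093,.03))))
for q in ['lens_spray','pad_roll','pliers_bench']: print(q,[np.round(i['centre']) for i in r.find_in(b,q)[:1]],[np.round(i['centre']) for i in r.find_in(c,q)[:1]])
cv2.imwrite('pics/end.png',np.hstack(out))
```

```text
19.05 [ 0.4664 -0.0245  0.2371] [ 0.9281 -0.907   0.8357] 0.3027565079067833
[(np.int32(30), array([149.0667, 405.8667])), (np.int32(36), array([153.3889, 449.5833])), (np.int32(8), array([190.5, 400.5]))]
[149.4672 406.7183]
[147.5055 406.8971]
bluepin [153.755  450.9073]
[(np.int32(138), array([ 40.6739, 520.7609])), (np.int32(7), array([ 31.    , 532.5714])), (np.int32(89), array([ 56.1124, 524.0449])), (np.int32(24), array([124.6667, 534.4583])), (np.int32(30), array([215.8, 410.1])), (np.int32(43), array([236.8372, 442.5349])), (np.int32(9), array([244.8889, 364.4444]))]
[211.9689 409.6493]
[211.0861 410.9757]
bluepin [232.5224 442.1921]
lens_spray [array([206., 297.])] [array([198., 307.])]
pad_roll [] [array([205., 354.])]
pliers_bench [array([255., 402.])] [array([274., 330.])]
```

View pics/end.png

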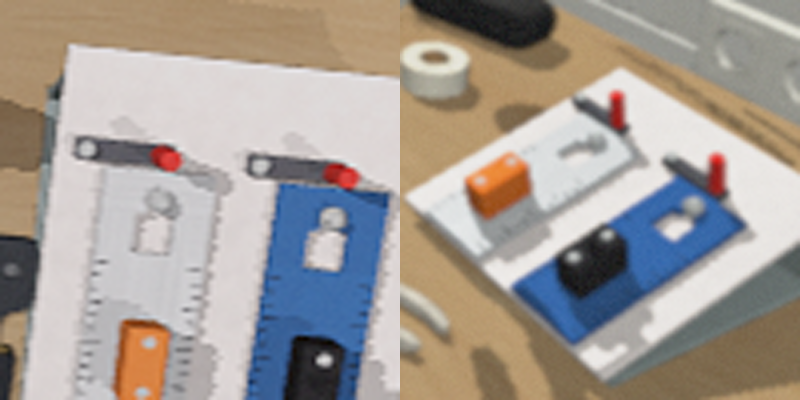

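The keeper lies closed across the gauge's upper edge, parallel to the fixed one (pins 167,158 and 342,176 in the top view), the gauge hangs straight at the slot end, and the bystanders have not moved. I hand it in.

```bash
python3 -c "
from plant import r
print(r.finish_job())"
```

```text
the job is handed in; nothing more can be done
None
```

The lens gauge is hanging home on the free stud with its keeper closed on the stop. I handed the job in at about 19 s of the 72 s.

**What I did:** I gripped the red pin and swung the keeper from about 0.15 rad (it stood slightly ajar) to 1.7 rad. I then picked up the gauge by its orange grip, lowered the keyhole over the stud head until the plate lay flat, and slid it down the slope. It stopped against the slot's closed end with about 15 N reaction, within 1–2 mm of where I expected it. After releasing it, I swung the keeper back to its hard stop, where the force held at 12–14 N with no further motion at 0 rad.

**Last checks:**
- **Gauge:** the top and scene views show it straight and flat with the stud at the slot end, matching the blue gauge.
- **Keeper:** it is parallel to the fixed one. Its pin was within 1 pixel of the closed position in the top view. In the scene view it read about 4 pixels low, but so did the fixed blue pin, so I put that down to a calibration offset.
- **Bystanders:** the network found the bottle and pliers within 1–3 pixels of their starting places in both views. It missed the pad roll in the last top view but found it unmoved in the scene view.
- **Robot:** it was clear of everything at hand-in.

**Off plan:** on the closing swing the jaws held the pin about 6 mm off their centre. The grip held and this did not affect the result.

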